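# Clamp a fresh soap bar for trimming

### The arm

A 6-joint arm with a two-finger parallel gripper is mounted at the origin on a cart in front of the work surface, level with it; the furniture and walls round the work are solid. World frame = base frame: x ahead of the robot, y to its left, z up, the work surface at z = 0. Lengths are in m, angles in rad, forces in N, time in s.
With the tool pointing down it reaches from about 0.3 to 0.75 m from the base axis. Payload 8.5 kg.
Tool frame: the origin (TCP) lies midway between the tips of the shut fingers; the grasp point (between the pads) lies 19 mm behind it; z points along the fingers, y is the line along which they close (so a half turn about z gives the same grasp; the last joint's range is limited). The gripper opens to 88 mm and grips with 3 to 60 N. Pads are 18 mm wide; open, the fingers measure 123 mm over their backs; the gripper's body (75 mm by 187 mm) begins 45 mm behind the grasp point.
Start: joints at [0.932, 0.381, 1.297, -0, 1.464, -0.215], TCP at [0.226, 0.501, 0.239] pointing down, gripper open.
Joint ranges: [-3.11, 3.11], [-0.89, 2.33], [0.22, 2.48], [-1.42, 4.56], [0.17, 2.85], [-2.88, 2.88]. Speed limits (rad/s): [2.39, 2.39, 3.14, 3.14, 3.14, 3.14].

### API

Orientations are given as a unit quaternion [x, y, z, w].
In Python, from rig import env, imaging, order gives the robot as it stands.
- The arm moves only by the tool move_arm, never from a script. Its argument "deltas" is one flat list of numbers, 6 for each row, row after row: the shift along the world's x, y, z in cm, then the turn, a rotation vector about the world's x, y, z in degrees. In form: [x, y, z, wx, wy, wz, x, y, z, wx, wy, wz, ...]. A call has 1 to 12 rows; each row shifts and turns the commanded pose from where the row before left it; what a row does not reach is not made up. A row lasts 1/8 s, in which the tool goes at most 62.5 mm and 10.7 degrees, less where a joint would pass 70% of its speed; a pose out of reach is approached as far as the arm can. A call is refused whole if a number of a shift passes 6.25 or a number of a turn 10.7, either way. A call with a gripper value outside its range is refused whole. "claw" is the opening, from -1 (shut) to 1 (fully open), set as the call begins (left out, the last holds). The fingers move at their own pace and stop on an object; "newtons" is the grip in N (left out, the last holds). Time passes only in rows, so rows that do not move let the fingers close. It gives the time, the measured TCP pose, the force, the opening and the grip force at its end, in the units of the state.
- env.get_obs(): the state, without advancing time (a new reading comes with each control period).
- imaging.snapshot(name): name is "scene" or "side" or "wrist"; returns a dict with "pixels" (384x512x3 uint8, blue, green, red), "range_z" (384x512 float32, m along the optical axis (not along the pixel's ray), 0 where there is no reading), "camera_matrix" (3x3 intrinsics, pixels), "dist_coeffs" ([k1, k2, p1, p2, k3] as OpenCV has them; the pictures are not rectified), "R" (3x3) and "t" (3): a world point X has camera coordinates R X + t. Camera axes: x right, y down, z forward; pixel columns grow to the right and rows downward; lengths in m; the calibration is good to about 2 mm. A picture is of the moment at which its call begins.
- order.finish_job(): hands the job in; it is judged then, once.
The state is a dict: "t": time; "joints": joint angles; "joint_vel": joint speeds; "effort": joint torques, N m; "tcp_pos": TCP position; "orientation": TCP orientation; "ft_force": force on the tool from outside, world axes, zero at the start; "moment": the same for the moment, N m; "grip_width": finger opening in m; "grip_force": force on a finger pad.
Only numpy, scipy, OpenCV 4.12 (cv2) and the standard library are available. Lean on these libraries where they do the work, as an engineer would, in place of code of your own. Each camera call takes 0.05 s, during which the arm holds its last target. There are 200 camera calls.

### The job

Lift the new bar of soap out of the lower half of its mould and lay it flat on the trimming board between the two soft pads of the bar clamp, lengthwise along the clamp and in line with the pads. Then, working the clamp by its trigger only (do not push the far jaw by hand), squeeze and release the trigger against the handle until the far jaw has come up and both pads grip the soap firmly, without crushing it. Finish while still holding the trigger squeezed so that the soap stays gripped, and leave the mould halves and the other things standing about where they are.

Things in the scene. Friction and masses are not known exactly. Their poses are not given: they have to be found in the camera images.
- trim_board: Wooden board (202 x 114 x 16 mm, fixed) with a black one-hand bar clamp lying on it. Origin: on the worktop under the bar's centre line, level with the head pad's face. x: along the bar from head to far jaw; y: to the side of the jaws; z up. Board x -62 to 140, y -24 to 90 mm. Head housing x -62 to -8, y -18 to 36. Bar along y = 0, 18 mm wide. No part of the clamp is above z = 52 mm.
- soap_bar: Cream bar of soap, 72 x 48 x 30 mm (x, y, z), about 0.12 kg, origin at the centre of its underside. It starts in the lower mould half, 14 mm deep, its upper 16 mm standing proud and free to grip across the 48 mm. The clamp presses on its two ends (x); 5 to 35 N holds it well, above 40 N it is crushed.
- mould: Lower half of a metal soap mould, 100 x 74 x 25 mm (x, y, z), loose, 0.7 kg, origin at the centre of its underside. Cavity in the top 75 x 51 mm, 14 mm deep (floor at z = 11). Two 8 mm high pins stand at the corners (43, 30) and (-43, -30) mm.
- head_pad: Soft pad on the fixed jaw of the clamp's head, 40 mm wide (y) and 25 mm high. Origin: centre of its face, at (0, 60, 31) mm in the trim_board frame; the face looks to +x. The soap goes between it and far_pad, centred on y = 60.
- far_pad: Soft pad in the far jaw, 40 x 25 mm, origin at the centre of its face, which looks back to -x at the head pad; axes as trim_board. It stands at trim_board x = 86 to 112, y = 60, z = 31 mm at the start and comes nearer with the jaw. It gives 6 mm at 3 N per mm, then is hard.
- clamp_bar: Toothed bar with the far jaw (19 mm thick behind far_pad, y -14 to 82, z 20 to 45 mm). Axes as trim_board; its x in that frame is 0 at the widest opening (pads 112 mm apart) and falls to -50 mm as it closes. The ratchet lets it only close: it stays where it is left, but under load may spring back up to 4 mm to the last tooth when the trigger is let go.
- trigger: Trigger, hinged about a vertical axis at its origin, (-24, 24) mm in the trim_board frame; the blade runs to its -y in front of the handle, 11 mm thick, z 21 to 43 mm, to y = -122. Yaw from trim_board: +0.14 rad released (a spring returns it), -0.14 rad fully squeezed (hard stop). A full stroke draws the jaw 8 mm (9 at most), partly idle travel if it starts between teeth.
- trigger_grip (a point): Where to press the trigger: middle of the blade, 32 mm above the worktop, 5.5 mm behind its pressed (+x) face. In the trim_board frame at (-5, -62) mm released, (-29, -60) fully squeezed. Force needed here: 2 to 4 N for the spring, 1 N for friction; each further newton gives 2 to 2.6 N between the pads (so 8 N here gives about 9 N, 14 N about 20 to 25 N).
- handle_grip (a point): Centre of the fixed handle beside the trigger, at (-46, -62, 32) mm in the trim_board frame. The handle runs along y from -16 to -104 mm, 16 mm thick (x -54 to -38), z 20 to 44 mm. Over the outer faces of handle and trigger it is 55 mm released, 31 mm fully squeezed; nothing is under them but the worktop.
- mould_top: Upper half of the mould lying open side up near the worktop's front edge, 100 x 74 x 25 mm, origin at the centre of its underside. Leave it.
- peeler: White peeler, 170 mm long and 18 mm high, lying near the front edge; origin under its middle. Leave it.
- soap_dish: Soap dish with an old yellow soap, 88 x 123 x 33 mm, at the back; origin under its middle. Leave it.
- oil_bottle: Oil bottle, 61 mm wide, 268 mm tall, standing at the back; origin under its middle. Leave it.

How it is judged:
On the way, in this order (a step that is already met when the one before it is completed fails the run):
1. the soap is lifted clear of the mould (z of soap_bar in the frame of mould above 0.035 m), for 0.1 s.
2. the soap lies flat on the board between the pads, in line with them, let go (y of soap_bar in the frame of trim_board between 0.047 and 0.073 m and x of soap_bar in the frame of trim_board above 0.032 m and z of soap_bar in the frame of trim_board between 0.012 and 0.02 m and x of soap_bar in the frame of far_pad below -0.028 m and angle between the x axis of soap_bar and the x axis of trim_board, either way round below 0.14 rad and angle between soap_bar's own z axis and vertical below 0.08 rad and contact force between the fingers and soap_bar below 0.3 N), for 0.3 s.
3. the far pad bears on the soap while the fingers work the trigger (contact force between far_pad and soap_bar above 3 N and contact force between the fingers and trigger above 1 N), for 0.2 s.
At the end, for the whole second after the job is handed in: The soap lies flat (5 deg) on the board, along the clamp (8 deg) and within 13 mm of the pads' centre line, pressed by both pads, the far one with 4 to 40 N; the fingers do not touch it and hold the trigger squeezed (over 2 N, at least 3 mm) (all of step 2 and contact force between far_pad and soap_bar between 4 and 40 N and contact force between head_pad and soap_bar above 3 N and contact force between the fingers and trigger above 2 N and x of trigger_grip in the frame of trim_board below -0.008 m); the arm keeps its last pose, push and grip.
It fails at once if the soap is crushed: over 50 N between far pad and soap (contact force between far_pad and soap_bar above 50 N).
It fails at once if the far jaw or bar is pushed by hand (over 3 N) (contact force between the fingers and clamp_bar above 3 N).
It fails at once if the soap is dropped (contact force between the fingers and soap_bar below 0.1 N and linear speed of soap_bar above 0.6 m/s).
It fails at once if the mould is shifted or carried off (30 mm) (distance of mould from where it was at the start of the episode above 0.03 m).
It fails at once if a bystander is moved by more than 30 mm (distance of any of mould_top, peeler, soap_dish, oil_bottle from where it was at the start of the episode above 0.03 m).
It also fails if it takes over 58 s, if anything falls off the work surface, if the arm or the gripper's body presses on something with over 40 N, if the wrist force passes 120 N, or if a joint passes its speed limit or range.

## Working session

There is one attempt and no reset: what is moved stays moved. The work goes in short steps, Python scripts to look and compute and a tool call to move; the robot and the scene stay as the last step left them, time stands still between calls to the robot, and variables do not carry over. Pictures are saved under pics/ and viewed, at most 12 in all, crops included, and the job is handed in when it is done.

Besides the shell and the picture viewer there is one more tool, called after ">>>" as name(argument=value, ...), one argument or row to a line, values as JSON. move_arm: Moves the arm, as the interface text tells. Its arguments: {"type":"object","properties":{"deltas":{"type":"array"},"claw":{"type":"number"},"newtons":{"type":"number"}},"required":["deltas"]}

```bash
ls; mkdir -p pics; cat > h.py <<'E'
import numpy as np, cv2
from rig import env, imaging, order
def snap(n,f):
    s=imaging.snapshot(n); cv2.imwrite(f'pics/{f}.png',s['pixels']); np.savez(f'pics/{f}.npz',**s); return s
def pts(s,uv):
    "world points from pixels with depth"
    uv=np.array(uv,float).reshape(-1,2); K=s['camera_matrix']
    n=cv2.undistortPoints(uv[:,None],K,s['dist_coeffs'])[:,0]
    z=np.array([np.median(s['range_z'][int(round(v))-1:int(round(v))+2,int(round(u))-1:int(round(u))+2]) for u,v in uv])
    return (np.c_[n*z[:,None],z]-s['t'])@s['R']
def plane(s,uv,h):
    "world points where pixel rays meet z=h"
    uv=np.array(uv,float).reshape(-1,2)
    n=cv2.undistortPoints(uv[:,None],s['camera_matrix'],s['dist_coeffs'])[:,0]
    d=np.c_[n,np.ones(len(n))]@s['R']; c=-s['t']@s['R']
    return c+d*((np.asarray(h)-c[2])/d[:,2])[:,None]
E
python3 - <<'E'
from h import *
a=snap('scene','scene0'); b=snap('side','side0')
for s in (a,b): print(-s['t']@s['R'], s['R'][2])
o=env.get_obs(); print(o)
E
```

```text
pics
[-0.22649043  0.1766092   0.52678798] [ 0.76121232 -0.4332848  -0.48251434]
[0.04892489 0.41519062 0.39118333] [ 0.55195549 -0.73056814 -0.40201409]
{'t': 0.1, 'joints': array([ 9.31721739e-01,  3.81071083e-01,  1.29812685e+00, -2.04756123e-05,
        1.46363254e+00, -2.15268765e-01]), 'joint_vel': array([ 0.00049685, -0.00102375, -0.00309782, -0.00077579,  0.00017224,
       -0.00079561]), 'effort': array([ 5.68294694e-03, -4.38649786e+01, -2.24915135e+01,  7.15807686e-02,
        3.41791380e-02, -3.74880722e-05]), 'tcp_pos': array([0.22601402, 0.501137  , 0.23825002]), 'orientation': array([ 2.10319511e-01,  9.77632508e-01, -5.67513370e-04, -2.47150038e-04]), 'ft_force': array([-0.58930115,  0.10920863,  0.48604229]), 'moment': array([0.00697703, 0.01307344, 0.02949946]), 'grip_force': 0.0, 'grip_width': 0.08831753166931477}
```

View pics/scene0.png

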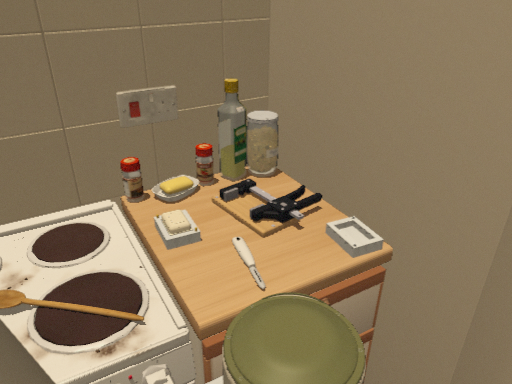

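View pics/side0.png

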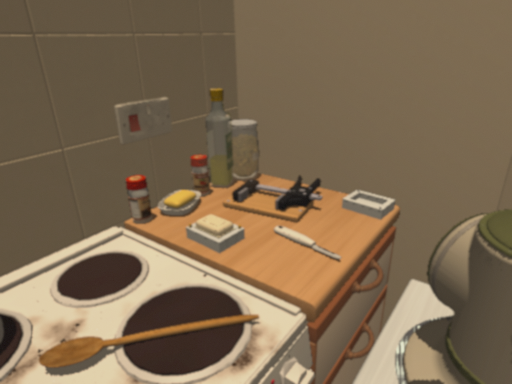

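The scene view shows the mould with soap at about (177,228), the clamp with its far jaw at (237,190), its head at (287,208) and handle/trigger at about (310,200), plus the bystanders. I'll enlarge both regions.

```bash
python3 - <<'E'
import cv2,numpy as np
a=cv2.imread('pics/scene0.png')
cv2.imwrite('pics/c1.png',cv2.resize(a[165:245,200:335],None,fx=5.9,fy=5.9,interpolation=cv2.INTER_CUBIC))
cv2.imwrite('pics/c2.png',cv2.resize(a[200:255,145:210],None,fx=9,fy=9,interpolation=cv2.INTER_CUBIC))
E
```

```text
(no output)
```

View pics/c1.png

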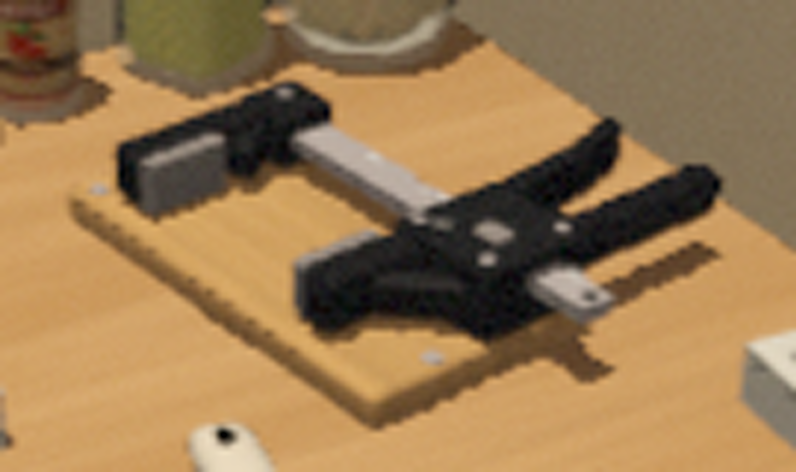

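View pics/c2.png

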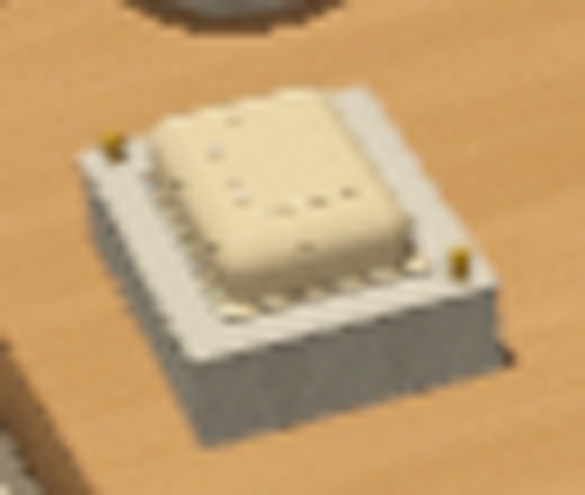

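The clamp crop shows the board's y=90 edge running from (72,195) to (375,405), the far jaw at left and the head in the middle, with the trigger tip at (610,130) in front of the handle at (715,180). The mould crop shows top corners at about (80,160), (365,90), (495,285) and (195,358). The soap stands proud inside, with pins at (112,145) and (460,262).

```bash
cat >> h.py <<'E'
def cloud(s,u0,u1,v0,v1):
    U,V=np.meshgrid(np.arange(u0,u1),np.arange(v0,v1)); uv=np.c_[U.ravel(),V.ravel()].astype(float)
    z=s['range_z'][V.ravel(),U.ravel()]; k=z>0; uv=uv[k]; z=z[k]
    n=cv2.undistortPoints(uv[:,None],s['camera_matrix'],s['dist_coeffs'])[:,0]
    return (np.c_[n*z[:,None],z]-s['t'])@s['R'], uv
E
python3 - <<'E'
from h import *
np.set_printoptions(precision=4,suppress=True)
s=dict(np.load('pics/scene0.npz'))
c=lambda L,ox,oy,f:[(ox+(x+.5)/f-.5,oy+(y+.5)/f-.5) for x,y in L]
print('board',plane(s,c([(72,200),(375,408),(575,322)],200,165,5.9),.016))
B=plane(s,c([(72,200),(375,408),(575,322)],200,165,5.9),.016)
print(np.linalg.norm(B[1]-B[0]))
M=plane(s,c([(80,160),(365,90),(495,285),(195,358)],145,200,9),.025); print('mould',M,M.mean(0))
print([np.linalg.norm(M[i]-M[i-1]) for i in range(4)])
P=plane(s,c([(112,140),(460,255)],145,200,9),.032); print('pins',P,P.mean(0),np.linalg.norm(P[1]-P[0]))
for n,w,zr in (('mould',(145,210,200,255),(.021,.029)),('soap',(145,210,200,255),(.035,.046)),('board',(200,335,165,245),(.012,.020)),('handles',(283,330,180,220),(.034,.050))):
    p,uv=cloud(s,*w); k=(p[:,2]>zr[0])&(p[:,2]<zr[1]); p=p[k]
    r=cv2.minAreaRect((p[:,:2]*1000).astype(np.float32)); print(n,k.sum(),r,np.median(p[:,2]),p.mean(0)); print(cv2.boxPoints(r))
p,uv=cloud(s,150,210,235,275); print('table z',np.median(p[:,2]))
E
```

```text
board [[ 0.6016 -0.1896  0.016 ]
 [ 0.4087 -0.22    0.016 ]
 [ 0.4207 -0.317   0.016 ]]
0.1952995963565056
mould [[ 0.5736 -0.0331  0.025 ]
 [ 0.5702 -0.1075  0.025 ]
 [ 0.4719 -0.1004  0.025 ]
 [ 0.4783 -0.0287  0.025 ]] [ 0.5235 -0.0674  0.025 ]
[np.float64(0.09532431762657788), np.float64(0.07439015038596623), np.float64(0.09855892139240162), np.float64(0.07201703990546339)]
pins [[ 0.5675 -0.0401  0.032 ]
 [ 0.4778 -0.0945  0.032 ]] [ 0.5226 -0.0673  0.032 ] 0.10488865671600954
mould 469 ((522.1694946289062, -65.86593627929688), (74.28340911865234, 104.80992126464844), 86.51991271972656) 0.026180153287991788 [ 0.5039 -0.0598  0.0259]
[[ 467.6066  -99.7581]
 [ 572.2233 -106.1202]
 [ 576.7324  -31.9738]
 [ 472.1157  -25.6117]]
soap 415 ((516.8939819335938, -64.01176452636719), (84.1339340209961, 51.33648681640625), 4.337297439575195) 0.04194410655519446 [ 0.5152 -0.0627  0.0414]
[[473.0063 -41.5985]
 [476.8887 -92.7879]
 [560.7817 -86.4251]
 [556.8993 -35.2356]]
board 1560 ((543.8136596679688, -319.2135009765625), (285.9739990234375, 407.7629089355469), 79.86243438720703) 0.016947762719805463 [ 0.5248 -0.265   0.0165]
[[ 317.9478 -424.0826]
 [ 719.3446 -495.8538]
 [ 769.6796 -214.3444]
 [ 368.2827 -142.5732]]
handles 601 ((466.2119445800781, -365.45965576171875), (70.47727966308594, 199.2044677734375), 27.250534057617188) 0.04250743143755018 [ 0.4544 -0.3511  0.0421]
[[ 389.2783 -293.0471]
 [ 480.4904 -470.1425]
 [ 543.1456 -437.8722]
 [ 451.9335 -260.7769]]
table z 0.0015216063179828065
```

```bash
python3 - <<'E'
from h import *
np.set_printoptions(precision=3,suppress=True)
s=dict(np.load('pics/scene0.npz'))
print('bottle base,jar,spice,dish,mouldtop', plane(s,[(233,178),(263,174),(205,180),(176,190),(354,240),(350,222),(381,240)],[0,0,0,0,.02,.025,.025]))
print('wall', pts(s,[(330,150),(400,200),(200,60),(450,280)]))
w=imaging.snapshot('wrist'); print('wrist cam', -w['t']@w['R'], w['R'], w['camera_matrix'][0,0])
E
```

```text
bottle base,jar,spice,dish,mouldtop [[ 0.703 -0.301  0.   ]
 [ 0.684 -0.387  0.   ]
 [ 0.73  -0.229  0.   ]
 [ 0.715 -0.138  0.   ]
 [ 0.291 -0.369  0.02 ]
 [ 0.343 -0.403  0.025]
 [ 0.259 -0.412  0.025]]
wall [[ 0.483 -0.448  0.135]
 [ 0.26  -0.447  0.11 ]
 [ 0.752 -0.242  0.315]
 [ 0.116 -0.445  0.012]]
wrist cam [0.152 0.533 0.385] [[ 0.411  0.912  0.001]
 [ 0.867 -0.391  0.309]
 [ 0.282 -0.126 -0.951]] 332.8345062607575
```

>>> move_arm(
  deltas=[2.4,-4.7,0,0,0,1.7,2.4,-4.7,0,0,0,1.7,2.4,-4.7,0,0,0,1.7,2.4,-4.7,0,0,0,1.7,2.4,-4.7,0,0,0,1.7,2.4,-4.7,0,0,0,1.7,2.4,-4.7,0,0,0,1.7,2.4,-4.7,0,0,0,1.7,2.4,-4.7,0,0,0,1.7,2.4,-4.7,0,0,0,1.7,2.4,-4.7,0,0,0,1.7,2.4,-4.7,0,0,0,1.7],
  claw=1,
)

```text
t: 1.65
tcp_pos: [0.5146, -0.0644, 0.2386]
orientation: [0.034, 0.999, 0.0, -0.0]
ft_force: [-0.1, 0.4, -1.1]
grip_width: 0.0881
grip_force: 0.0
```

```bash
python3 - <<'E'
from h import *
np.set_printoptions(precision=3,suppress=True)
w=snap('wrist','w1'); print(env.get_obs()['joints'])
E
```

```text
[-0.36   0.331  1.377 -0.002  1.432 -1.861]
```

View pics/w1.png

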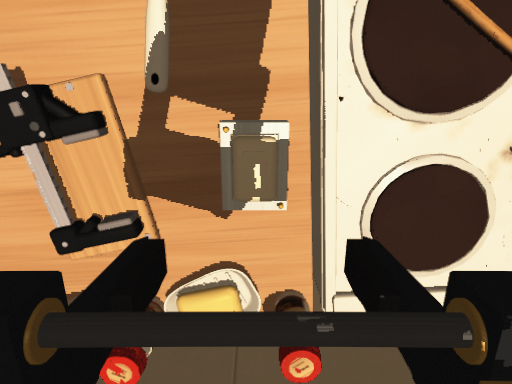

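The wrist view shows the mould with corners at about (220,121), (289,122), (288,210) and (221,209) and pins at (226,129) and (281,206). The board's near corner is at (102,73), its y=90 edge runs down to about (157,240), the far jaw is at (97,233) and the head jaw at (65,118).

```bash
python3 - <<'E'
from h import *
np.set_printoptions(precision=4,suppress=True)
s=dict(np.load('pics/w1.npz'))
M=plane(s,[(219.5,121),(289,121.5),(288,210.5),(221,209.5)],.025);print('mould',M[:,:2],M[:,:2].mean(0),[np.linalg.norm(M[i]-M[i-1]) for i in range(4)])
P=plane(s,[(226,129),(281,206)],.033);print('pins',P[:,:2],P.mean(0),np.linalg.norm(P[0]-P[1]))
p,uv=cloud(s,215,295,118,215); k=(p[:,2]>.037)&(p[:,2]<.046)
r=cv2.minAreaRect((p[k,:2]*1000).astype(np.float32)); print('soap',r,np.median(p[k,2]))
print('tbl',np.median(cloud(s,150,200,20,60)[0][:,2]))
B=plane(s,[(102,73)],.016); print('board corner',B)
im=cv2.resize(s['pixels'][45:275,0:200],None,fx=2.6,fy=2.6,interpolation=cv2.INTER_CUBIC); cv2.imwrite('pics/w1c.png',im)
E
```

```text
mould [[ 0.4691 -0.1   ]
 [ 0.4745 -0.0262]
 [ 0.5761 -0.0309]
 [ 0.5696 -0.1083]] [ 0.5223 -0.0663] [np.float64(0.10089442945823143), np.float64(0.07402885866427657), np.float64(0.10166507016597039), np.float64(0.07774527881325571)]
pins [[ 0.4769 -0.0931]
 [ 0.5669 -0.0392]] [ 0.5219 -0.0662  0.033 ] 0.10493005088289108
soap ((522.08349609375, -65.88185119628906), (46.897056579589844, 71.1538314819336), 85.75663757324219) 0.0419826164894023
tbl 0.0014729031245475335
board corner [[ 0.4134 -0.2178  0.016 ]]
```

View pics/w1c.png

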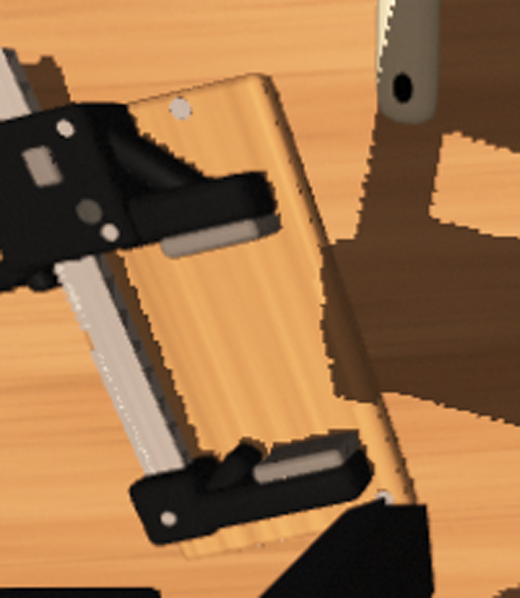

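Crop: head pad face edge runs from about (165,257) to (258,237), the far pad face edge from about (256,470) to (343,451), and the board's y=90 edge from (270,80) to about (385,420).

```bash
python3 - <<'E'
from h import *
np.set_printoptions(precision=4,suppress=True)
s=dict(np.load('pics/w1.npz'))
c=lambda L:[((x+.5)/2.6-.5,45+(y+.5)/2.6-.5) for x,y in L]
H=plane(s,c([(165,257),(258,237)]),.0435)[:,:2]; F=plane(s,c([(256,470),(343,451)]),.0435)[:,:2]
E=plane(s,c([(270,80),(325,240),(383,415)]),.016)[:,:2]; Bk=plane(s,c([(130,102),(258,74)]),.016)[:,:2]
for n,q in (('H',H),('F',F),('E',E),('Bk',Bk)):
    d=q[-1]-q[0]; print(n,q.tolist(),'len',np.linalg.norm(d),'ang',np.degrees(np.arctan2(d[1],d[0])))
print('gap axis',F.mean(0)-H.mean(0),np.linalg.norm(F.mean(0)-H.mean(0)))
x0=dict(np.load('pics/scene0.npz'))
E
```

```text
H [[0.47959521103169056, -0.25984340870211814], [0.47413114897445086, -0.2219622547966334]] len 0.03827319944003099 ang 98.20785959836147
F [[0.572263415870366, -0.24379550499601077], [0.5661191673827726, -0.20537612891123008]] len 0.03890758599837713 ang 99.0861302358789
E [[0.4158338793196788, -0.21670427661542768], [0.48047747837557514, -0.20707375768021846], [0.5605824137352918, -0.19587468944486064]] len 0.146239563446983 ang 8.188755968145577
Bk [[0.4207457757055062, -0.2741903121519882], [0.41331767998286045, -0.22097309607714455]] len 0.05373312472601407 ang 97.94604615980327
gap axis [0.0923 0.0163] 0.09375886714229285
```

>>> move_arm(
  deltas=[0.4,-0.1,-3,0,0,0,0.34,-0.06,-4,0,0,0,0,0,-4,0,0,0,0,0,-3,0,0,0,0,0,-2,0,0,0,0,0,-1,0,0,0,0,0,0,0,0,0,0,0,0,0,0,0],
)

```text
t: 2.7
tcp_pos: [0.522, -0.0644, 0.0695]
orientation: [0.034, 0.999, -0.0, 0.001]
ft_force: [-0.3, -0.7, 0.3]
grip_width: 0.0882
grip_force: 0.0
```

>>> move_arm(
  deltas=[0,-0.15,-2,0,0,0,0,0,-1.2,0,0,0,0,0,-0.8,0,0,0,0,0,0,0,0,0,0,0,0,0,0,0],
)

```text
t: 3.32
tcp_pos: [0.5218, -0.0658, 0.0292]
orientation: [0.034, 0.999, -0.0, 0.0]
ft_force: [-0.5, 0.4, 0.7]
grip_width: 0.0879
grip_force: 0.0
```

```bash
python3 -c "
from h import *
print(env.get_obs()['tcp_pos'],env.get_obs()['ft_force'])"
```

```text
[ 0.52183566 -0.06579943  0.0291717 ] [-0.48382864  0.37603323  0.67167367]
```

>>> move_arm(
  deltas=[0,0,0,0,0,0,0,0,0,0,0,0,0,0,0,0,0,0,0,0,0,0,0,0,0,0,0,0,0,0,0,0,0,0,0,0],
  claw=-0.2,
  newtons=15,
)

```text
t: 4.08
tcp_pos: [0.5216, -0.0658, 0.0288]
orientation: [0.034, 0.999, -0.0, 0.0]
ft_force: [-0.2, -0.4, -0.8]
grip_width: 0.0478
grip_force: 15.0
```

>>> move_arm(
  deltas=[0,0,0.4,0,0,0,0,0,0.6,0,0,0,0,0,1,0,0,0,0,0,1.5,0,0,0,0,0,2,0,0,0,0,0,2,0,0,0,0,0,0.5,0,0,0,0,0,0,0,0,0],
)

```text
t: 5.08
tcp_pos: [0.5215, -0.0657, 0.109]
orientation: [0.034, 0.999, -0.0, 0.0]
ft_force: [0.3, 0.5, -1.9]
grip_width: 0.0476
grip_force: 15.0
```

```bash
python3 - <<'E'
from h import *
s=snap('side','side1'); a=snap('scene','scene1')
p,uv=cloud(s,180,270,180,260);k=(p[:,2]>.07)
cv2.imwrite('pics/s1c.png',np.hstack([cv2.resize(s['pixels'][120:260,150:350],None,fx=2,fy=2,interpolation=cv2.INTER_CUBIC),cv2.resize(a['pixels'][120:260,120:320],None,fx=2,fy=2,interpolation=cv2.INTER_CUBIC)]))
print(env.get_obs()['tcp_pos'],env.get_obs()['grip_width'])
E
```

```text
[ 0.52122017 -0.06566525  0.1082035 ] 0.047991946120174434
```

View pics/s1c.png

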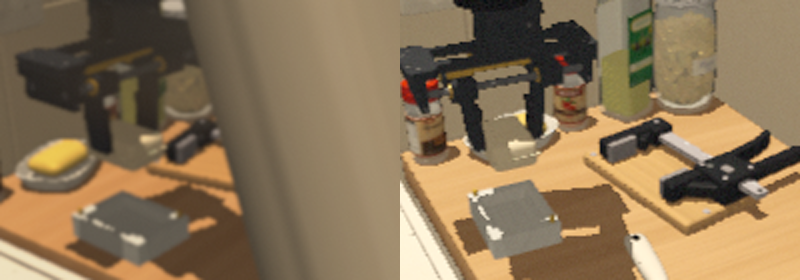

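The soap hangs between the fingers at about (125,150) and (510,140) in the two halves, and the mould stands where it was, so I carry the soap over to the clamp.

>>> move_arm(
  deltas=[-0.05,-1.5,0,0,0,1.5,-0.1,-3,0,0,0,2.2,-0.1,-4,0,0,0,2.5,-0.1,-4,0,0,0,2.5,-0.05,-2.8,0,0,0,2.2,-0.05,-1.5,0,0,0,1.5,0,0,0,0,0,0,0,0,0,0,0,0,0,0,0,0,0,0],
)

```text
t: 6.3
tcp_pos: [0.5171, -0.233, 0.1087]
orientation: [-0.075, 0.997, 0.0, -0.0]
ft_force: [0.7, -0.1, -2.1]
grip_width: 0.0476
grip_force: 15.0
```

```bash
python3 - <<'E'
from h import *
s=snap('wrist','w2'); o=env.get_obs(); print(o['tcp_pos'],o['orientation'],o['joints'])
cv2.imwrite('pics/w2c.png',cv2.resize(s['pixels'][60:360,100:400],None,fx=2,fy=2,interpolation=cv2.INTER_CUBIC))
E
```

```text
[ 0.5171181  -0.23307153  0.10873152] [-7.45791774e-02  9.97215089e-01  9.07805992e-05 -6.91043988e-05] [-6.32131167e-01  5.34520075e-01  1.44336011e+00  5.26132820e-05
  1.16393548e+00 -2.35224529e+00]
```

View pics/w2c.png

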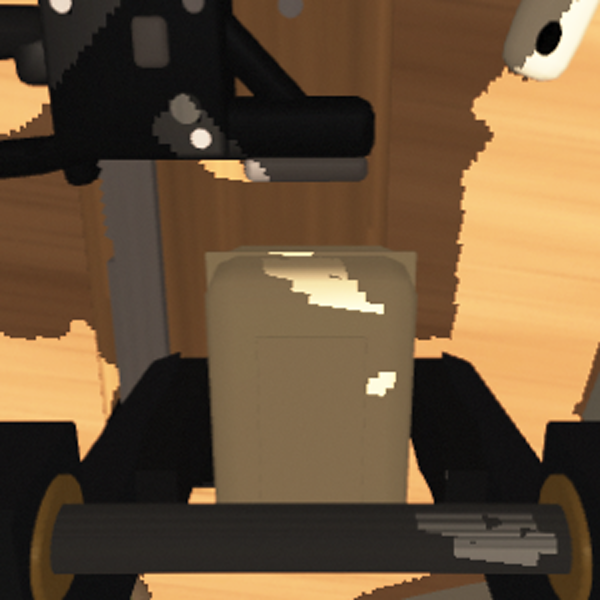

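The held soap fills the centre, with its head-side end at about y=253 between x=207 and 416. The head pad's face edge runs from about (248,181) to (369,181), parallel to it.

```bash
python3 - <<'E'
from h import *
np.set_printoptions(precision=4,suppress=True)
s=dict(np.load('pics/w2.npz'))
c=lambda L:[(100+(x+.5)/2-.5,60+(y+.5)/2-.5) for x,y in L]
H=plane(s,c([(247,181),(369,181)]),.0435)[:,:2]; d=H[1]-H[0]; print(H,H.mean(0),np.linalg.norm(d),np.degrees(np.arctan2(d[1],d[0])))
b=plane(s,c([(107,250),(122,400),(155,250),(170,400)]),.04)[:,:2]; print('bar',b)
p,uv=cloud(s,100,320,60,300)
for h in ((.036,.050),(.0,.05)):
  k=(p[:,2]>h[0])&(p[:,2]<h[1])
j=pts(s,c([(330,125),(330,172),(130,250),(300,220),(430,200),(310,256),(310,300),(310,247)])); print(j)
S=plane(s,c([(207,253),(416,253)]),.1087-.0178); print('soap end bottom?',S)
E
```

```text
[[ 0.4801 -0.26  ]
 [ 0.4742 -0.2211]] [ 0.4772 -0.2406] 0.03929688732097621 98.56206630541853
bar [[ 0.5113 -0.3041]
 [ 0.5677 -0.2955]
 [ 0.5089 -0.2881]
 [ 0.5651 -0.2782]]
[[ 0.4584 -0.2364  0.0453]
 [ 0.473  -0.2341  0.0446]
 [ 0.5113 -0.2972  0.0367]
 [ 0.497  -0.2406  0.0173]
 [ 0.4856 -0.1914  0.0015]
 [ 0.4823 -0.2392  0.1075]
 [ 0.4877 -0.2384  0.1218]
 [ 0.4822 -0.2392  0.1003]]
soap end bottom? [[ 0.4906 -0.2649  0.0909]
 [ 0.4825 -0.2114  0.0909]]
```

>>> move_arm(
  deltas=[0,0,-1,0,0,0,0,0,-2,0,0,0,0,0,-2,0,0,0,0,0,-1.2,0,0,0,0,0,-0.7,0,0,0,0,0,-0.4,0,0,0,0,0,-0.1,0,0,0,0,0,0,0,0,0],
)

```text
t: 7.35
tcp_pos: [0.5172, -0.2339, 0.0351]
orientation: [-0.074, 0.997, -0.0, 0.0]
ft_force: [-0.4, -0.5, -0.5]
grip_width: 0.0475
grip_force: 15.0
```

>>> move_arm(
  deltas=[0,0,-0.1,0,0,0,0,0,-0.05,0,0,0,0,0,0,0,0,0],
)

```text
t: 7.72
tcp_pos: [0.5172, -0.2339, 0.0338]
orientation: [-0.074, 0.997, -0.0, 0.0]
ft_force: [-1.4, 1.0, 5.3]
grip_width: 0.0479
grip_force: 15.0
```

>>> move_arm(
  deltas=[0,0,0,0,0,0,0,0,0,0,0,0,0,0,0,0,0,0,0,0,0,0,0,0],
  claw=0.26,
)

```text
t: 8.22
tcp_pos: [0.5171, -0.2338, 0.0332]
orientation: [-0.074, 0.997, 0.0, -0.0]
ft_force: [-0.0, -0.2, -0.3]
grip_width: 0.0555
grip_force: 0.0
```

>>> move_arm(
  deltas=[0,0,0.5,0,0,0,0,0,1.5,0,0,0,0,0,3,0,0,0,0,0,4,0,0,0,0,0,1,0,0,0,0,0,0,0,0,0],
)

```text
t: 8.98
tcp_pos: [0.5171, -0.2338, 0.1337]
orientation: [-0.074, 0.997, -0.0, 0.0]
ft_force: [-0.4, -0.8, -0.9]
grip_width: 0.0556
grip_force: 0.0
```

```bash
python3 - <<'E'
from h import *
np.set_printoptions(precision=4,suppress=True)
s=snap('wrist','w3'); o=env.get_obs(); print(o['tcp_pos'],o['grip_width'])
cv2.imwrite('pics/w3c.png',cv2.resize(s['pixels'][20:384,60:420],None,fx=1.6,fy=1.6,interpolation=cv2.INTER_CUBIC))
p,uv=cloud(s,150,360,120,330); k=(p[:,2]>.042)&(p[:,2]<.051)
H=np.array([.4772,-.2406]); a=np.radians(8.56); R=np.array([[np.cos(a),np.sin(a)],[-np.sin(a),np.cos(a)]])
b=(p[k,:2]-H)@R.T*1000; m=(b[:,0]>1)&(b[:,0]<84)&(b[:,1]>-32)&(b[:,1]<35)
print('board frame rect (y rel 60)',cv2.minAreaRect(b[m].astype(np.float32)),np.median(p[k,2][m]),m.sum())
E
```

```text
[ 0.5167 -0.2335  0.1327] 0.055073519547884725
board frame rect (y rel 60) ((40.211631774902344, 0.29782867431640625), (46.6912956237793, 69.75970458984375), 89.58368682861328) 0.047044884363054054 5312
```

View pics/w3c.png

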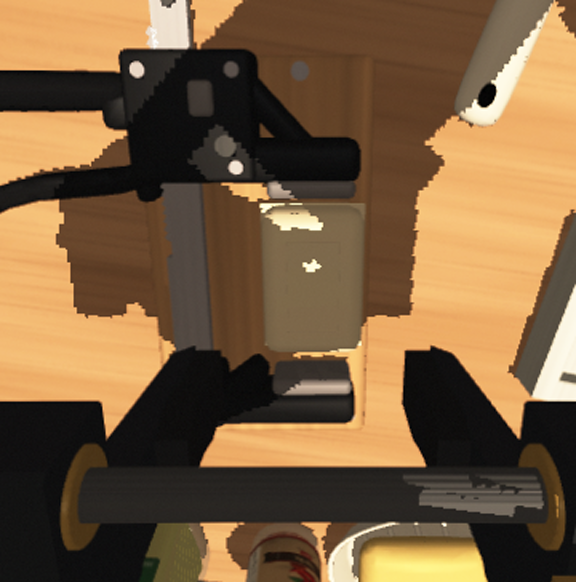

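The soap lies flat at board (40, 60), in line, with about 18 mm free to the far pad. Now I turn the tool clear of the wall, then go over the trigger.

>>> move_arm(
  deltas=[0,0,0,0,0,-6,0,0,0,0,0,-9,0,0,0,0,0,-10,0,0,0,0,0,-10,0,0,0,0,0,-10,0,0,0,0,0,-10,0,0,0,0,0,-10,0,0,0,0,0,-10,0,0,0,0,0,-9,0,0,0,0,0,-6],
  claw=1,
)

```text
t: 10.28
tcp_pos: [0.5165, -0.2334, 0.1317]
orientation: [0.654, 0.756, -0.0, -0.001]
ft_force: [0.2, 0.1, 0.2]
grip_width: 0.0882
grip_force: 0.0
```

>>> move_arm(
  deltas=[-0.6,-1.3,0,0,0,0,-1.2,-2.6,0,0,0,0,-1.4,-3,0,0,0,0,-1.4,-3,0,0,0,0,-0.9,-2.1,0,0,0,0,-0.5,-1.1,0,0,0,0,0,0,0,0,0,0,0,0,0,0,0,0],
)

```text
t: 11.28
tcp_pos: [0.4574, -0.364, 0.1332]
orientation: [0.652, 0.758, 0.0, -0.0]
ft_force: [0.1, -0.3, 0.1]
grip_width: 0.0881
grip_force: 0.0
```

```bash
python3 - <<'E'
from h import *
np.set_printoptions(precision=4,suppress=True)
s=snap('wrist','w4'); o=env.get_obs(); print(o['tcp_pos'],o['orientation'],o['joints'],o['ft_force'])
cv2.imwrite('pics/w4v.png',cv2.resize(s['pixels'],None,fx=1.5,fy=1.5,interpolation=cv2.INTER_CUBIC))
a=snap('scene','scene4')
O=np.array([.4861,-.2999]); t=np.radians(8.56); R=np.array([[np.cos(t),np.sin(t)],[-np.sin(t),np.cos(t)]])
for n,q,w in (('w',s,(0,512,0,384)),('s',a,(270,340,170,230))):
    p,uv=cloud(q,*w); b=(p[:,:2]-O)@R.T*1000
    for y in (-40,-50,-60,-70,-80,-90,-100):
        k=(abs(b[:,1]-y)<3)&(p[:,2]>.036)&(p[:,2]<.048)&(abs(b[:,0]+30)<60)
        if k.sum()>3:
            x=np.sort(b[k,0]); g=np.where(np.diff(x)>5)[0]; print(n,y,[ (round(c[0],1),round(c[-1],1)) for c in np.split(x,g+1)])
E
```

```text
[ 0.4574 -0.364   0.1333] [ 0.6522  0.7581  0.0001 -0.0001] [-0.8745  0.5331  1.3618  0.0001  1.2469 -1.0245] [0.0811 0.0395 0.5686]
w -40 [(np.float64(-52.8), np.float64(-36.9)), (np.float64(-11.1), np.float64(0.1))]
w -50 [(np.float64(-53.0), np.float64(-36.9)), (np.float64(-10.1), np.float64(0.4))]
w -60 [(np.float64(-52.3), np.float64(-36.9)), (np.float64(-9.3), np.float64(2.1))]
w -70 [(np.float64(-52.4), np.float64(-36.8)), (np.float64(-7.6), np.float64(3.9))]
w -80 [(np.float64(-52.6), np.float64(-36.8)), (np.float64(-5.2), np.float64(6.8))]
w -90 [(np.float64(-52.7), np.float64(-36.8)), (np.float64(-1.7), np.float64(11.4))]
w -100 [(np.float64(-52.0), np.float64(-37.6)), (np.float64(2.2), np.float64(11.4))]
s -40 [(np.float64(-53.2), np.float64(-45.2)), (np.float64(-11.7), np.float64(-0.4))]
s -50 [(np.float64(-54.0), np.float64(-42.5)), (np.float64(-10.1), np.float64(-5.0))]
s -60 [(np.float64(-54.5), np.float64(-44.4)), (np.float64(-39.3), np.float64(-39.3)), (np.float64(-9.2), np.float64(-3.9))]
s -70 [(np.float64(-51.5), np.float64(-38.9)), (np.float64(-7.8), np.float64(2.9))]
s -80 [(np.float64(-53.3), np.float64(-44.2)), (np.float64(-4.7), np.float64(5.3))]
s -90 [(np.float64(-52.3), np.float64(-41.4)), (np.float64(0.0), np.float64(6.7))]
```

View pics/w4v.png

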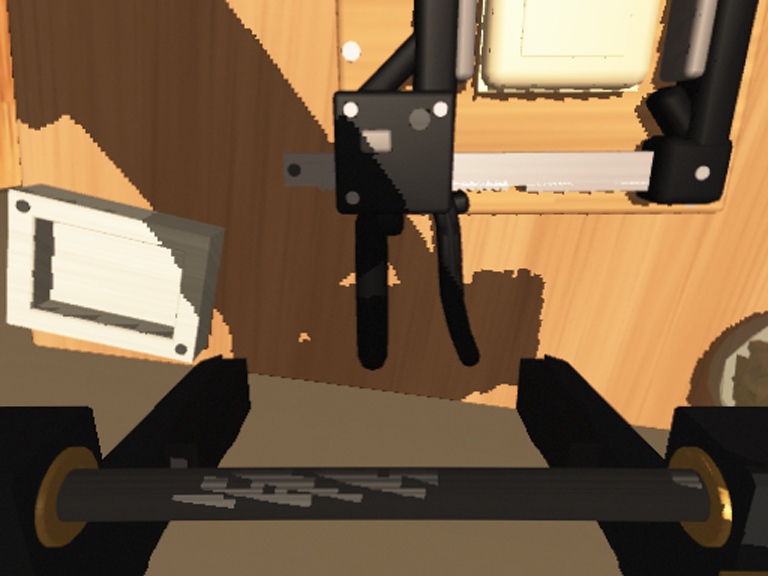

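The handle runs vertically at x≈372 and the trigger at x≈455 in the enlarged view, below the head. The open fingers straddle them, with mould_top clear to the left. I descend with a 4 mm shift towards the trigger side.

>>> move_arm(
  deltas=[0.4,0.06,-1,0,0,0,0,0,-2.5,0,0,0,0,0,-3,0,0,0,0,0,-2.5,0,0,0,0,0,-1.5,0,0,0,0,0,-1,0,0,0,0,0,-0.5,0,0,0,0,0,0,0,0,0],
)

```text
t: 12.38
tcp_pos: [0.4612, -0.3643, 0.0134]
orientation: [0.653, 0.758, -0.0, 0.0]
ft_force: [-0.6, -0.7, -0.4]
grip_width: 0.0882
grip_force: 0.0
```

>>> move_arm(
  deltas=[-0.3,-0.05,0,0,0,0,0,0,0,0,0,0,0,0,0,0,0,0,0,0,0,0,0,0,0,0,0,0,0,0,0,0,0,0,0,0,0,0,0,0,0,0],
  claw=-0.4,
  newtons=8,
)

```text
t: 13.25
tcp_pos: [0.4597, -0.3661, 0.0139]
orientation: [0.653, 0.757, -0.0, 0.003]
ft_force: [9.3, -4.1, -2.0]
grip_width: 0.0313
grip_force: 8.4
```

```bash
cat > far.py <<'E'
from h import *
# far jaw position in board frame from the scene camera depth / wrist
def far(n,f):
    s=snap(n,f); p,uv=cloud(s,0,512,0,384)
    O=np.array([.4861,-.2999]); t=np.radians(8.56); R=np.array([[np.cos(t),np.sin(t)],[-np.sin(t),np.cos(t)]])
    b=(p[:,:2]-O)@R.T*1000; k=(p[:,2]>.022)&(p[:,2]<.06)&(b[:,0]>78)&(b[:,0]<140)&(b[:,1]>40)&(b[:,1]<78)
    k2=(p[:,2]>.042)&(p[:,2]<.06)&(b[:,0]>0)&(b[:,0]<135)&(abs(b[:,1]-60)<12)
    x=np.sort(b[k2,0]); g=np.where(np.diff(x)>3)[0]
    print(n,k2.sum(),'top runs',[(round(float(c[0]),1),round(float(c[-1]),1),len(c)) for c in np.split(x,g+1)])
o=env.get_obs(); print(o['tcp_pos'],o['ft_force'],o['grip_width'],o['grip_force'])
import sys
for i,n in enumerate(('wrist','scene','side')): far(n,sys.argv[1]+n)
E
python3 far.py k1
```

```text
[ 0.459651  -0.3660503  0.0138614] [ 9.26650598 -4.08335641 -2.02065536] 0.03129590293475951 8.43071780182072Traceback (most recent call last):
  File "far.py", line 12, in <module>
    for i,n in enumerate(('wrist','scene','side')): far(n,sys.argv[1]+n)
                                                    ~~~^^^^^^^^^^^^^^^^^
  File "far.py", line 9, in far
    print(n,k2.sum(),'top runs',[(round(float(c[0]),1),round(float(c[-1]),1),len(c)) for c in np.split(x,g+1)])
                                              ~^^^
IndexError: index 0 is out of bounds for axis 0 with size 0
```

```bash
sed -i "s/    x=np.sort(b\[k2,0\])/    if k2.sum()<5: print(n,'none'); return\n    x=np.sort(b[k2,0])/" far.py; python3 far.py k1
```

```text
[ 0.45966148 -0.36603376  0.01385932] [ 8.84067184 -4.42391444 -2.1108145 ] 0.03173673017816142 8.431313770852285
wrist none
scene 207 top runs [(1.5, 1.5, 1), (4.8, 71.2, 153), (74.5, 75.3, 2), (87.1, 110.9, 51)]
side 90 top runs [(39.8, 73.2, 47), (85.0, 107.1, 41), (110.3, 110.5, 2)]
```

>>> move_arm(
  deltas=[0.1,0.02,0,0,0,0,0,0,0,0,0,0,0,0,0,0,0,0,0,0,0,0,0,0,0,0,0,0,0,0],
  claw=0.5,
)

```text
t: 14.08
tcp_pos: [0.4587, -0.3639, 0.013]
orientation: [0.653, 0.758, 0.0, -0.001]
ft_force: [1.3, 2.1, 0.9]
grip_width: 0.066
grip_force: 0.9
```

```bash
python3 far.py k2
```

```text
[ 0.4586909  -0.36393688  0.01299363] [1.32891018 2.08344229 0.8577449 ] 0.06596097504928475 0.8877804825897329
wrist none
scene 217 top runs [(1.0, 1.0, 1), (5.2, 76.2, 162), (83.8, 109.9, 54)]
side 86 top runs [(38.9, 73.7, 47), (85.8, 110.3, 39)]
```

>>> move_arm(
  deltas=[0.05,0,0,0,0,0,0,0,0,0,0,0,0,0,0,0,0,0],
  claw=0.95,
)

```text
t: 14.6
tcp_pos: [0.4595, -0.3647, 0.0133]
orientation: [0.653, 0.758, -0.0, 0.0]
ft_force: [-0.6, -0.3, 0.2]
grip_width: 0.0855
grip_force: 0.0
```

>>> move_arm(
  deltas=[0,0,0,0,0,0,0,0,0,0,0,0,0,0,0,0,0,0,0,0,0,0,0,0,0,0,0,0,0,0,0,0,0,0,0,0,0,0,0,0,0,0],
  claw=-0.4,
)

```text
t: 15.48
tcp_pos: [0.4598, -0.3659, 0.0137]
orientation: [0.653, 0.758, -0.001, 0.001]
ft_force: [3.1, -5.2, -0.6]
grip_width: 0.0319
grip_force: 8.7
```

```bash
python3 far.py k3
```

```text
[ 0.45977408 -0.36588365  0.0136878 ] [ 3.08960007 -5.23456509 -0.61165522] 0.031852641584175966 8.668448511161841
wrist none
scene 214 top runs [(1.9, 75.0, 163), (79.1, 102.1, 51)]
side 86 top runs [(39.1, 73.0, 46), (78.0, 103.0, 40)]
```

>>> move_arm(
  deltas=[0,0,0,0,0,0,0,0,0,0,0,0,0,0,0,0,0,0,0,0,0,0,0,0],
  claw=0.95,
)

```text
t: 16.12
tcp_pos: [0.4591, -0.3637, 0.013]
orientation: [0.652, 0.758, 0.0, -0.001]
ft_force: [1.2, 1.3, 0.1]
grip_width: 0.0697
grip_force: 0.7
```

>>> move_arm(
  deltas=[0,0,0,0,0,0,0,0,0,0,0,0,0,0,0,0,0,0,0,0,0,0,0,0,0,0,0,0,0,0,0,0,0,0,0,0,0,0,0,0,0,0],
  claw=-0.4,
)

```text
t: 17.0
tcp_pos: [0.4597, -0.3656, 0.0134]
orientation: [0.653, 0.757, -0.001, 0.001]
ft_force: [2.3, -4.1, -1.9]
grip_width: 0.032
grip_force: 8.5
```

```bash
python3 far.py k4
```

```text
[ 0.4597398  -0.36560653  0.01336878] [ 2.32787887 -4.07137383 -1.92987457] 0.03195327470165073 8.517198205227032
wrist none
scene 214 top runs [(3.4, 70.6, 164), (75.4, 95.6, 47), (99.5, 100.4, 3)]
side 82 top runs [(38.8, 71.6, 42), (75.0, 98.6, 40)]
```

>>> move_arm(
  deltas=[0,0,0,0,0,0,0,0,0,0,0,0,0,0,0,0,0,0,0,0,0,0,0,0,0,0,0,0,0,0,0,0,0,0,0,0],
  claw=0.95,
)

```text
t: 17.9
tcp_pos: [0.4593, -0.3645, 0.0131]
orientation: [0.653, 0.758, -0.0, -0.0]
ft_force: [-0.3, 0.1, -0.7]
grip_width: 0.0857
grip_force: 0.0
```

>>> move_arm(
  deltas=[0,0,0,0,0,0,0,0,0,0,0,0,0,0,0,0,0,0,0,0,0,0,0,0,0,0,0,0,0,0,0,0,0,0,0,0,0,0,0,0,0,0],
  claw=-0.4,
)

```text
t: 18.77
tcp_pos: [0.4608, -0.366, 0.0137]
orientation: [0.653, 0.757, -0.0, 0.002]
ft_force: [7.4, -4.8, -3.1]
grip_width: 0.0339
grip_force: 8.6
```

```bash
python3 far.py k5
```

```text
[ 0.4607698  -0.36600341  0.01373223] [ 7.38810704 -4.80335467 -3.05567359] 0.03388364694159311 8.593268572585657
wrist none
scene 203 top runs [(0.6, 94.5, 203)]
side 70 top runs [(39.0, 41.3, 3), (44.4, 68.3, 37), (72.3, 92.2, 30)]
```

>>> move_arm(
  deltas=[0,0,0,0,0,0,0,0,0,0,0,0,0,0,0,0,0,0,0,0,0,0,0,0],
  newtons=11,
)

```text
t: 19.42
tcp_pos: [0.46, -0.3661, 0.0137]
orientation: [0.653, 0.757, -0.001, 0.002]
ft_force: [3.2, -6.4, -1.7]
grip_width: 0.0321
grip_force: 11.8
```

```bash
python3 far.py k6; python3 - <<'E'
from h import *
a=cv2.imread('pics/k6scene.png');b=cv2.imread('pics/k6side.png')
f=lambda i,u,v:cv2.resize(i[v:v+80,u:u+100],None,fx=4,fy=4,interpolation=cv2.INTER_CUBIC)
cv2.imwrite('pics/k6v.png',np.hstack([f(a,205,165),f(b,220,165)]))
E
```

```text
[ 0.45999376 -0.36610763  0.0137014 ] [ 3.19875464 -6.37494151 -1.70750212] 0.03205605770290695 11.814669761806726
wrist none
scene 200 top runs [(1.7, 68.7, 159), (72.0, 94.1, 41)]
side 68 top runs [(38.6, 68.9, 37), (72.6, 90.9, 31)]
```

View pics/k6v.png

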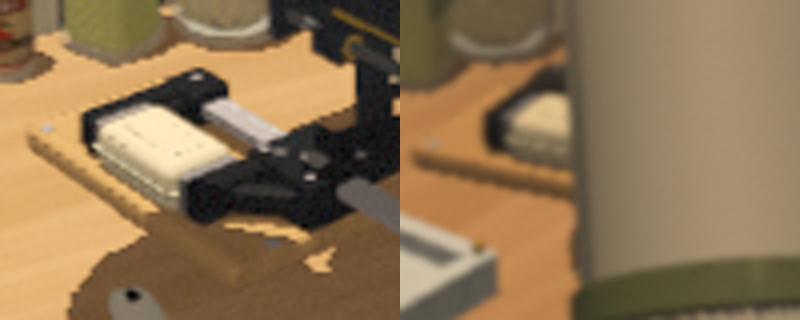

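>>> move_arm(
  deltas=[0,0,0,0,0,0,0,0,0,0,0,0,0,0,0,0,0,0,0,0,0,0,0,0,0,0,0,0,0,0,0,0,0,0,0,0],
  claw=0.95,
  newtons=10,
)

```text
t: 20.32
tcp_pos: [0.4592, -0.3643, 0.0131]
orientation: [0.653, 0.758, -0.0, -0.0]
ft_force: [-0.2, -0.3, -0.1]
grip_width: 0.0856
grip_force: 0.0
```

>>> move_arm(
  deltas=[0,0,0,0,0,0,0,0,0,0,0,0,0,0,0,0,0,0,0,0,0,0,0,0,0,0,0,0,0,0,0,0,0,0,0,0,0,0,0,0,0,0,0,0,0,0,0,0],
  claw=-0.4,
)

```text
t: 21.32
tcp_pos: [0.4605, -0.3662, 0.0137]
orientation: [0.653, 0.757, -0.001, 0.002]
ft_force: [4.5, -6.7, -3.1]
grip_width: 0.0328
grip_force: 10.5
```

```bash
python3 far.py k7
```

```text
[ 0.46047343 -0.36624878  0.01373407] [ 4.51488698 -6.713501   -3.08945705] 0.032760642054244 10.526115596294403
wrist none
scene 202 top runs [(0.7, 92.6, 202)]
side 69 top runs [(41.5, 68.2, 38), (72.3, 91.1, 31)]
```

```bash
python3 -c "
from rig import order
print(order.finish_job())"
```

```text
the job is handed in; nothing more can be done
None
```

The soap lies flat and in line between the clamp pads, and I handed the job in at about 21 s with the trigger held at 10.5 N. From the given force figures that is roughly 15 N on the soap, an estimate rather than a measurement; the hand-in returned no verdict.

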